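# Sort the sample-mill balls by size

### The arm

A 6-joint arm with a two-finger parallel gripper is mounted at the origin on the work surface. World frame = base frame: x ahead of the robot, y to its left, z up, the work surface at z = 0. Lengths are in m, angles in rad, forces in N, time in s.
With the tool pointing down it reaches from about 0.275 to 0.825 m from the base axis. Payload 5.2 kg.
Tool frame: the origin (TCP) lies midway between the tips of the shut fingers; the grasp point (between the pads) lies 19 mm behind it; z points along the fingers, y is the direction in which the jaws open and shut (so a half turn about z gives the same grasp; the last joint's range is limited). The gripper opens to 93 mm and grips with 3 to 60 N. Pads are 15 mm wide; open, the fingers measure 128 mm over their backs; the gripper's body (75 mm by 188 mm) begins 65 mm behind the grasp point.
Start: joints at [-1.359, 0.259, 1.535, -0, 1.348, -0.203], TCP at [0.222, -0.503, 0.219] pointing down, gripper open.
Joint ranges: [-3.14, 3.14], [-0.91, 2.08], [0.19, 2.58], [-1.22, 4.36], [0.22, 2.71], [-3.12, 3.12]. Speed limits (rad/s): [2.57, 2.57, 3.14, 3.14, 3.14, 3.14].

### API

Orientations are given as a unit quaternion [w, x, y, z].
In Python, from bench import env, capture, camera_info, finish_job, finder gives the robot as it stands.
- The arm moves only by the tool jog_arm, never from a script. Its argument "motion" is a list of rows, each an object with "jaw": the finger opening in cm, from 0 to 9.3; "linear": the shift along the tool's x, y, z in cm, a list of three; "turn": the turn, a rotation vector about the tool's x, y, z in degrees, a list of three. In form: [{"jaw": jaw, "linear": [tx, ty, tz], "turn": [wx, wy, wz]}, ...]. A call has 1 to 10 rows; each row is the pose to reach, as a shift and turn from the pose commanded when the call began, along the tool's axes at that moment; what a row does not reach only later rows make up. A row lasts 1/8 s, in which the tool goes at most 62.5 mm and 10.7 degrees, less where a joint would pass 70% of its speed; a pose out of reach is approached as far as the arm can. A call with a gripper value outside its range is refused whole. The fingers move at their own pace and stop on an object; "force" is the grip in N (left out, the last holds). Time passes only in rows, so rows that repeat a pose let the fingers close. It gives the time, the measured TCP pose, the force and the opening at its end, in the units of the state.
- env.read_state(): the state, without advancing time (a new reading comes with each control period).
- capture(name): name is "scene" or "side" or "wrist"; returns the picture (480x640x3 uint8, red, green, blue); there is no depth.
- camera_info(name): a dict with "fx", "fy", "cx", "cy" (pixels), "xyz" and "attitude" of the camera in the world. Camera axes: x right, y down, z forward; pixel columns grow to the right and rows downward; lengths in m; the calibration is good to about 2 mm. A picture is of the moment at which its call begins: read the wrist's pose just before it. camera_info takes no time and is no camera call; for the wrist camera it gives the pose at the moment of the call.
- finish_job(): hands the job in, once; it reports no verdict.
Trained networks look in the newest picture that a camera, given by its name, has taken for a name from the list of things; names that differ only in an ending like _2 or _b are one class to them, and where a whole thing is asked for, a point or a joint stands for the part that bears it (a point fixed in the world has none). Each returns a list of dicts, best first, with "p" (0 to 1); they miss things now and then, are a little off and sometimes report something else, mostly with a low value. They report only what shows in the picture. A call takes as long as a camera call. They do not tell look-alikes from the thing itself.
- finder.cut_out(camera, query): "region" (480x640 bool, what is visible of it).
- finder.mark_of(camera, query): "location" ([x, y, z] in m, in world coordinates, good to about 4 mm: a listed point, or the origin of a listed thing).
The state is a dict: "time_s": time; "joint_pos": joint angles; "qd": joint speeds; "tau": joint torques, N m; "tool_pos": TCP position; "ee_rot": TCP orientation; "contact_force": force on the tool from outside, world axes, zero at the start; "ft_torque": the same for the moment, N m; "opening": finger opening in m.
Only numpy, scipy, OpenCV 4.12 (cv2) and the standard library are available. Lean on these libraries where they do the work, as an engineer would, in place of code of your own. Each camera call takes 0.05 s, during which the arm holds its last target. There are 200 camera calls.

### The job

One of the two steel scoops on the bench holds the mixed steel balls from the sample mill: tip them out of it onto the head of the sloped sorter so that they roll into their lanes, the small ball into the side pocket and the two big balls into the tray at the foot. Do not handle the balls with the gripper. Then stand the empty scoop upright on the bench again and let go of it.

Things in the scene. Friction and masses are not known exactly. Their poses are not given: they have to be found in the camera images.
- scoop_grip (a point): Centre of the handle plate (10 along x, 64 along y, 40 tall) bridging the 0.25 kg steel trough scoop that holds the balls; a twin scoop holds black stoppers. x to the open pouring end, z up. Stands with this point 100 mm up. Floor rises 12 deg to the open end: tip 40 deg forward to empty. Pouring edge: 52 ahead, 69 below; floor 4 thick. Trough 58 wide, closed end 68 behind, side walls 30 high; plate 20+ above them
- sorter: Fixed V-shaped sloped board; origin on the bench below the V at its head; x downhill, z up (mm). V 104 wide, bottom 136 high at the head, falling 12 deg, rims 30 higher; panel 146 high at x -4. Tip balls in at x 0 to 90. Slot 22 wide from x 98 to 259 drops the small ball, which rolls aside to the pocket x 100 to 269, y -62 to -118, 35 deep. Big balls roll on to the tray x 273 to 373, y -50 to 50
- ball_big_a_center (a point): One of two equal big steel balls, 34 mm diameter, 160 g, at first resting on the sloping floor of the scoop. The point is the ball's centre.
- ball_big_b_center (a point): The other big steel ball, 34 mm diameter, 160 g, at first resting on the sloping floor of the scoop. The point is the ball's centre.
- ball_small_center (a point): The small steel ball, 18 mm diameter, 24 g, at first resting on the sloping floor of the scoop. The point is the ball's centre.
Things that resemble listed ones, but are neither listed nor needed, are in the scene too. Leave any blue or pink look-alike of the part that bears ball_big_b_center alone.

How it is judged:
By the outcome, as a careful person would: the job done as asked, in the order asked, and still so for the second after the job is handed in, with the robot touching nothing.
It also fails if it takes over 58 s, if anything falls off the work surface, if the arm or the gripper's body presses on something with over 40 N, if the wrist force passes 120 N, or if a joint passes its speed limit or range.

## Working session

There is one attempt and no reset: what is moved stays moved. The work goes in short steps, Python scripts to look and compute and a tool call to move; the robot and the scene stay as the last step left them, time stands still between calls to the robot, and variables do not carry over. Pictures are saved under pics/ and viewed, about 8 in all and at most 12, crops included, and the job is handed in when it is done.

Besides the shell and the picture viewer there is one more tool, called by a JSON object that holds its "api" and its "payload". jog_arm: Moves the arm, as the interface text tells. Its arguments: {"type":"object","properties":{"motion":{"type":"array","items":{"type":"object","properties":{"jaw":{"type":"number"},"linear":{"type":"array","items":{"type":"number"}},"turn":{"type":"array","items":{"type":"number"}}}}},"force":{"type":"number"}},"required":["motion"]}

```bash
mkdir -p pics; ls; python3 - <<'E'
from bench import env,capture,camera_info,finder
import cv2,numpy as np
ims=[]
for c in ("scene","side"):
    im=capture(c); ims.append(im); cv2.imwrite(f"pics/{c}0.png",im[:,:,::-1])
    print(c,{k:np.round(v,3).tolist() for k,v in camera_info(c).items()})
    for q in ("scoop_grip","sorter","ball_big_a_center","ball_small_center"):
        for d in finder.mark_of(c,q)[:4]: print(c,q,round(d["p"],2),np.round(d["location"],3))
s=env.read_state();print(s)
E
```

```text
pics
scene {'fx': 583.935, 'fy': 583.935, 'cx': 319.797, 'cy': 237.716, 'xyz': [1.111, -0.366, 0.842], 'attitude': [-0.261, 0.761, 0.564, -0.184]}
scene scoop_grip 0.67 [ 0.585 -0.258  0.098]
scene sorter 0.71 [ 0.532 -0.024  0.001]
scene ball_big_a_center 0.58 [ 0.581 -0.284  0.035]
scene ball_small_center 0.59 [ 0.577 -0.307  0.018]
side {'fx': 553.454, 'fy': 553.454, 'cx': 312.796, 'cy': 247.272, 'xyz': [0.499, 0.383, 0.589], 'attitude': [0.013, -0.021, 0.918, -0.396]}
side scoop_grip 0.87 [ 0.585 -0.258  0.1  ]
side scoop_grip 0.52 [ 0.531 -0.028  0.001]
side sorter 0.83 [ 0.53  -0.029  0.   ]
side ball_big_a_center 0.54 [ 0.583 -0.282  0.038]
{'time_s': 0.5, 'joint_pos': array([-1.35879284e+00,  2.58624865e-01,  1.53504058e+00, -3.16517734e-05,
        1.34801336e+00, -2.02827177e-01]), 'qd': array([ 0.00066491, -0.0004224 , -0.00289545,  0.00034833, -0.00054595,
        0.00127206]), 'tau': array([-2.42043498e-03, -4.36819410e+01, -2.84070951e+01,  7.15311617e-02,
        3.23384127e-02, -4.46713284e-05]), 'tool_pos': array([ 0.22166145, -0.50332948,  0.21862303]), 'ee_rot': array([-4.30066401e-05,  9.78565725e-01,  2.05934745e-01, -1.56321056e-05]), 'contact_force': array([-0.29465863,  0.56642345, -0.14318762]), 'ft_torque': array([ 0.02330699, -0.04120096, -0.00685872]), 'opening': 0.09311874990694072}
```

View pics/scene0.png

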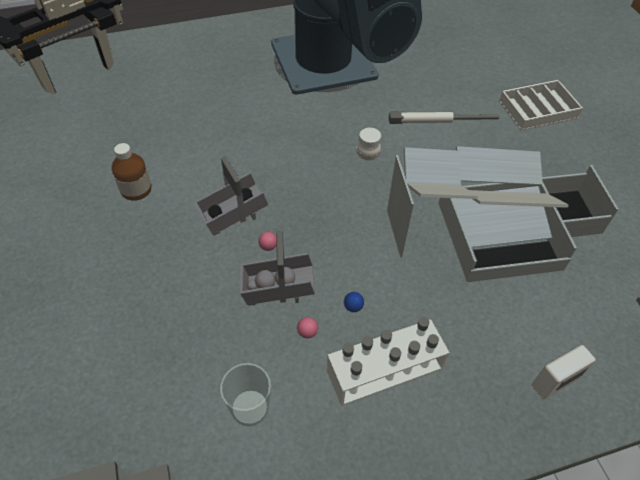

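View pics/side0.png

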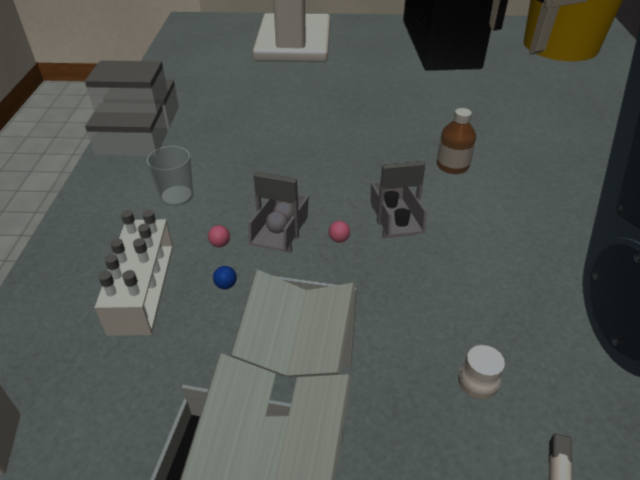

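Scene: the scoop with grey steel balls is at scene (278,275) / side (280,215). The twin at scene (232,200) / side (400,200) holds black stoppers, so the first is the one meant. Pink and blue look-alike balls lie around it at scene (268,241), (308,327) and (354,301). Next I'll fit both poses and confirm in one crop.

```bash
cat > h.py <<'E'
import numpy as np,cv2
from scipy.spatial.transform import Rotation as R
from bench import env,capture,camera_info,finder
def rot(q): return R.from_quat(np.roll(q,-1))
def proj(ci,P):
    p=rot(ci["attitude"]).inv().apply(np.atleast_2d(P)-ci["xyz"])
    return np.c_[ci["fx"]*p[:,0]/p[:,2]+ci["cx"],ci["fy"]*p[:,1]/p[:,2]+ci["cy"]]
def place(x,y,yaw,P,z=0): return R.from_euler("z",yaw,degrees=True).apply(np.array(P,float)/1000)+[x,y,z]
def box(a,b,c,d,e,f): return [[x,y,z] for x in(a,b) for y in(c,d) for z in(e,f)]
# scoop parts, grip frame with z from the bench
S=[[[x,y,z] for y in(-31,31) for x,z in((52,27),(52,61),(-68,2),(-68,36))],box(-5,5,-32,32,80,120),box(-5,5,-32,-29,30,100),box(-5,5,29,32,30,100)]
t=np.tan(np.radians(12)); Vz=lambda x,y:136-t*x+30*abs(y)/52
V=[[(x,y,Vz(x,y)) for x,y in q] for q in ([(0,0),(0,52),(98,52),(98,0)],[(0,0),(0,-52),(98,-52),(98,0)],[(98,11),(98,52),(259,52),(259,11)],[(98,-11),(98,-52),(259,-52),(259,-11)],)]
T=[box(273,373,-50,50,0,1)[::2],]
def sil(ci,parts,pose):
    m=np.zeros((480,640),np.uint8)
    for p in parts: cv2.fillConvexPoly(m,cv2.convexHull(np.round(proj(ci,place(*pose,p))).astype(np.int32)),1)
    return m>0
E
python3 - <<'E'
from h import *
from scipy.optimize import minimize
C={};M={};I={}
for c in("scene","side"):
    C[c]=camera_info(c); I[c]=capture(c)[:,:,::-1].copy()
    ds=finder.cut_out(c,"scoop_grip")
    for d in ds: print(c,round(d["p"],2),d["region"].sum(),np.argwhere(d["region"]).mean(0)[::-1])
    tgt=proj(C[c],[.583,-.262,.05])[0]
    M[c]=min(ds,key=lambda d:np.linalg.norm(np.argwhere(d["region"]).mean(0)[::-1]-tgt))["region"]
def cost(p):
    p=[p[0]/100,p[1]/100,p[2]*10]
    return sum(1-(M[c]&(s:=sil(C[c],S,p))).sum()/(M[c]|s).sum() for c in C)
b=min((minimize(cost,[58.5,-25.8,y/10],method="Nelder-Mead",options=dict(initial_simplex=[[58.5,-25.8,y/10],[59,-25.8,y/10],[58.5,-25.3,y/10],[58.5,-25.8,y/10+.6]])) for y in(70,80,90,260)),key=lambda r:r.fun)
p=[b.x[0]/100,b.x[1]/100,b.x[2]*10];print("scoop",p,b.fun)
tiles=[]
for c in C:
    for parts,pose,ctr,w in((S,p,[.585,-.258,.06],40),(V,(.531,-.027,90),[.531,.10,.12],110)):
        im=cv2.resize(I[c],None,fx=3,fy=3,interpolation=cv2.INTER_CUBIC)
        for q in parts:
            a=proj(C[c],place(*pose,q))
            h=cv2.convexHull(np.round(a*3).astype(np.int32))
            cv2.polylines(im,[h],True,(0,255,0),1)
        u,v=proj(C[c],ctr)[0]*3; w3=w*3
        im=cv2.copyMakeBorder(im,400,400,400,400,cv2.BORDER_CONSTANT)
        u,v=int(u)+400,int(v)+400
        tiles.append(cv2.resize(im[v-int(w3*.75):v+int(w3*.75),u-w3:u+w3],(400,300)))
cv2.imwrite("pics/fit.png",np.vstack([np.hstack(tiles[:2]),np.hstack(tiles[2:])]))
E
```

```text
scene 0.76 2839 [277.71609722 277.00317013]
side 0.81 3000 [275.766      211.59833333]
scoop [np.float64(0.5882067947506314), np.float64(-0.25829788151436467), np.float64(77.68926806274845)] 0.426344031252882
```

View pics/fit.png

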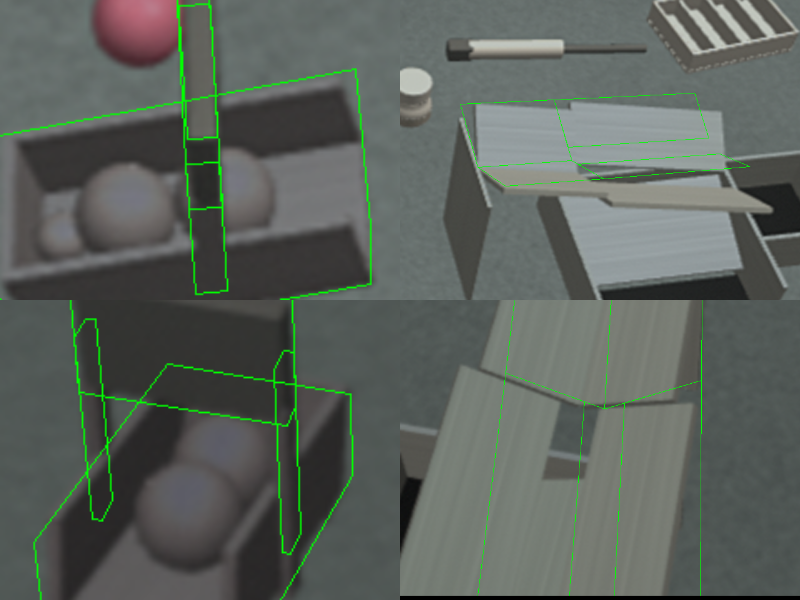

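The crop confirms it: this scoop holds two big grey balls and one small one (small at the closed end, tile pixel (62,235)). The scoop yaw is near 78°. The sorter yaw is clearly below 90°, so I'll refine both.

```bash
python3 - <<'E'
from h import *
from scipy.optimize import minimize,least_squares
C={};M={};I={}
for c in("scene","side"):
    C[c]=camera_info(c); I[c]=capture(c)[:,:,::-1].copy()
    M[c]=finder.cut_out(c,"scoop_grip")[0]["region"]
def parts(h1,h0): return [[[x,y,z] for y in(-32,32) for x,z in((52,27),(52,h1),(-68,2),(-68,h0))]]+S[1:]
def cost(p): return sum(1-(M[c]&(s:=sil(C[c],parts(p[3]*10,p[4]*10),(p[0]/100,p[1]/100,p[2]*10)))).sum()/(M[c]|s).sum() for c in C)
x0=np.array([58.5,-25.8,8,4.5,3.5]); 
b=minimize(cost,x0,method="Nelder-Mead",options=dict(initial_simplex=np.vstack([x0,x0+np.diag([.5,.5,.6,.8,.8])]),maxiter=600))
print("scoop",b.x,b.fun)
clk=dict(side=[((0,-52),(256,272)),((0,52),(356,285)),((98,-52),(234,355)),((98,52),(348,368))],scene=[((0,52),(405,150)),])
def res(p): return np.concatenate([(proj(C[c],place(p[0],p[1],p[2]*100,[(x,y,Vz(x,y))]))[0]-uv) for c in clk for (x,y),uv in clk[c]])
r=least_squares(res,[.53,-.026,.85],x_scale=[.01,.01,.05],diff_step=1e-4);print("sorter",r.x,np.round(r.fun,1))
so=(r.x[0],r.x[1],r.x[2]*100)
sc=(b.x[0]/100,b.x[1]/100,b.x[2]*10)
tiles=[]
for c in C:
    for pr,pose,ctr,w in((parts(b.x[3]*10,b.x[4]*10),sc,[.585,-.258,.06],50),(V,so,[.54,.06,.12],100)):
        im=cv2.resize(I[c],None,fx=3,fy=3,interpolation=cv2.INTER_CUBIC)
        for q in pr: cv2.polylines(im,[cv2.convexHull(np.round(proj(C[c],place(*pose,q))*3).astype(np.int32))],True,(0,255,0),1)
        u,v=proj(C[c],ctr)[0]*3; w3=w*3
        im=cv2.copyMakeBorder(im,400,400,400,400,cv2.BORDER_CONSTANT)
        u,v=int(u)+400,int(v)+400
        tiles.append(cv2.resize(im[v-int(w3*.75):v+int(w3*.75),u-w3:u+w3],(400,300)))
cv2.imwrite("pics/fit2.png",np.vstack([np.hstack(tiles[:2]),np.hstack(tiles[2:])]))
E
```

```text
scoop [ 58.73551086 -25.84366947   7.95332195   5.06570784   3.76004106] 0.46412575634707753
sorter [ 0.53011827 -0.02069021  0.84475235] [ 1.1 -1.1 -1.7 -4.3  2.7  3.  -4.2  2.8 -2.5 -4.3]
```

View pics/fit2.png

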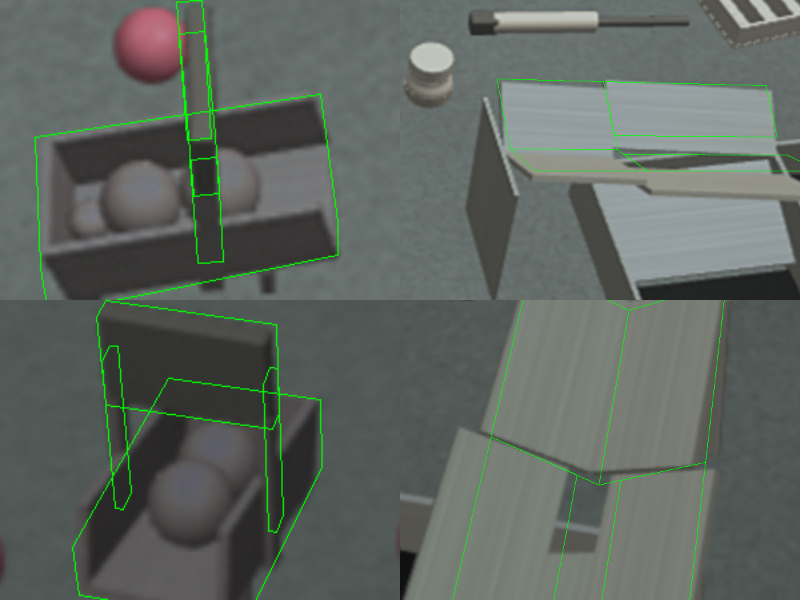

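{"api": "jog_arm", "payload": {"motion": [{"jaw": 6, "linear": [6, -1, -1], "turn": [0, 0, 5]}, {"jaw": 6, "linear": [12, -2, -1], "turn": [0, 0, 10]}, {"jaw": 6, "linear": [18, -3, -1], "turn": [0, 0, 15]}, {"jaw": 6, "linear": [24, -4.2, -1], "turn": [0, 0, 20]}, {"jaw": 6, "linear": [30, -5.4, -1], "turn": [0, 0, 25]}, {"jaw": 6, "linear": [36, -6.5, -1], "turn": [0, 0, 30]}, {"jaw": 6, "linear": [41, -7.4, 0], "turn": [0, 0, 34.3]}, {"jaw": 6, "linear": [43.2, -7.8, 0], "turn": [0, 0, 34.3]}, {"jaw": 6, "linear": [43.2, -7.8, 0], "turn": [0, 0, 34.3]}], "force": 45}}

```text
time_s: 2.02
tool_pos: [0.5861, -0.2572, 0.2184]
ee_rot: [0.0, 0.996, -0.09, -0.0]
contact_force: [-0.6, -0.5, -0.4]
opening: 0.0598
```

```bash
python3 - <<'E'
from h import *
s=env.read_state();print(s["time_s"],s["tool_pos"],s["ee_rot"],s["joint_pos"].round(3),rot(s["ee_rot"]).as_matrix().round(3))
ci=camera_info("wrist");im=capture("wrist")[:,:,::-1].copy()
for q in("scoop_grip","ball_big_a_center","ball_small_center"):
    for d in finder.mark_of("wrist",q)[:2]: print(q,round(d["p"],2),np.round(d["location"],3))
for q in S[1:2]+[S[0]]: cv2.polylines(im,[cv2.convexHull(np.round(proj(ci,place(.586,-.257,79.5,q))).astype(np.int32))],True,(0,255,0),1)
cv2.imwrite("pics/w1.png",im)
E
```

```text
2.025 [ 0.58613437 -0.25724457  0.21841697] [ 6.58309231e-05  9.95924307e-01 -9.01924626e-02 -2.99449575e-04] [-0.587  0.422  1.301 -0.     1.419  1.164] [[ 0.984 -0.18  -0.001]
 [-0.18  -0.984 -0.   ]
 [-0.001  0.    -1.   ]]
scoop_grip 0.84 [ 0.59  -0.256  0.1  ]
ball_big_a_center 0.76 [ 0.58  -0.282  0.03 ]
ball_small_center 0.6 [ 0.578 -0.304  0.017]
```

View pics/w1.png

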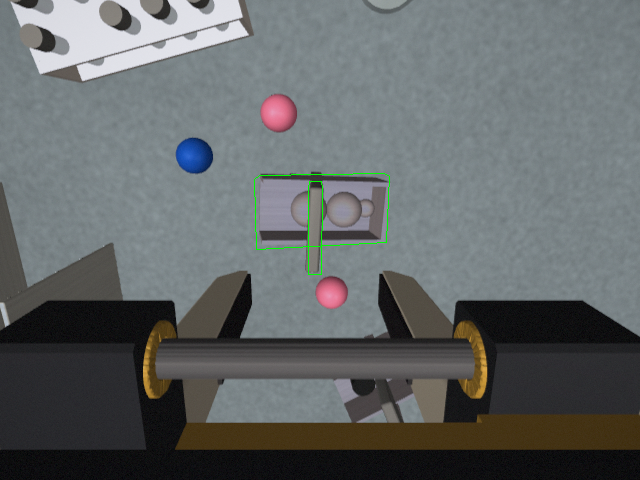

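The wrist view shows the overlay lying on the right scoop: plate at (315,225), two big balls and the small one behind, nothing in the fingers' way. I'll descend and grip.

{"api": "jog_arm", "payload": {"motion": [{"jaw": 6, "linear": [0.2, 0, 5], "turn": [0, 0, 0]}, {"jaw": 6, "linear": [0.2, 0, 9], "turn": [0, 0, 0]}, {"jaw": 6, "linear": [0.2, 0, 12], "turn": [0, 0, 0]}, {"jaw": 6, "linear": [0.2, 0, 13.3], "turn": [0, 0, 0]}, {"jaw": 6, "linear": [0.2, 0, 13.3], "turn": [0, 0, 0]}, {"jaw": 3, "linear": [0.2, 0, 13.3], "turn": [0, 0, 0]}, {"jaw": 1.6, "linear": [0.2, 0, 13.3], "turn": [0, 0, 0]}, {"jaw": 0, "linear": [0.2, 0, 13.3], "turn": [0, 0, 0]}, {"jaw": 0, "linear": [0.2, 0, 13.3], "turn": [0, 0, 0]}, {"jaw": 0, "linear": [0.2, 0, 13.3], "turn": [0, 0, 0]}], "force": 45}}

```text
time_s: 3.48
tool_pos: [0.5876, -0.2581, 0.0857]
ee_rot: [-0.0, 0.996, -0.092, 0.0]
contact_force: [0.3, 0.1, -0.8]
opening: 0.015
```

{"api": "jog_arm", "payload": {"motion": [{"jaw": 0, "linear": [0, 0, 0], "turn": [0, 0, 0]}, {"jaw": 0, "linear": [0, 0, 0], "turn": [0, 0, 0]}, {"jaw": 0, "linear": [0, 0, 0], "turn": [0, 0, 0]}, {"jaw": 0, "linear": [0, 0, 0], "turn": [0, 0, 0]}]}}

```text
time_s: 3.98
tool_pos: [0.5875, -0.2577, 0.0856]
ee_rot: [-0.0, 0.996, -0.092, -0.0]
contact_force: [0.8, 3.9, 0.4]
opening: 0.0096
```

```bash
cat >> h.py <<'E'
O=np.array([.530,-.026]);YAW=82
E_T=np.array([0,-.052,.0547])   # pouring edge in the tool frame
def tool(edge,tilt,yaw=YAW):
    Rt=R.from_euler("z",yaw-90,degrees=True)*R.from_euler("x",180,degrees=True)*R.from_euler("x",-tilt,degrees=True)
    return Rt,np.array(edge)-Rt.apply(E_T)
def edge(sx,z): return [*(O+sx*np.array([np.cos(np.radians(YAW)),np.sin(np.radians(YAW))])),z]
def row(p0,R0,p,Rt): return np.round(R0.inv().apply(p-p0)*100,2).tolist(),np.round((R0.inv()*Rt).as_rotvec(degrees=True),1).tolist()
E
python3 - <<'E'
from h import *
s=env.read_state();R0=rot(s["ee_rot"]);p0=s["tool_pos"]
print("edge now",p0+R0.apply(E_T))
for a in((22,.235,0),(22,.2,10),(22,.168,10)):
    Rt,p=tool(edge(*a[:2]),a[2]); print(a,p.round(4),row(p0,R0,p,Rt))
E
```

```text
edge now [ 0.59702389 -0.20647828  0.03090813]
(22, 0.235, 0) [ 3.5846 21.7084  0.2897] ([-106.73, -2214.4, -18.45], [-0.1, 0.0, -2.5])
(22, 0.2, 10) [ 3.586  21.7186  0.2629] ([-106.78, -2215.43, -15.77], [-10.0, 0.2, -2.5])
(22, 0.168, 10) [ 3.586  21.7186  0.2309] ([-106.78, -2215.43, -12.57], [-10.0, 0.2, -2.5])
```

```bash
sed -i 's/O+sx\*/O+sx\/1000*/' h.py
python3 - <<'E'
from h import *
s=env.read_state();R0=rot(s["ee_rot"]);p0=s["tool_pos"]
for a in((22,.235,0),(22,.2,10),(22,.168,10)):
    Rt,p=tool(edge(*a[:2]),a[2]); print(a,p.round(4),row(p0,R0,p,Rt))
E
```

```text
(22, 0.235, 0) [ 0.5258 -0.0557  0.2897] ([-9.77, -18.74, -20.39], [-0.1, 0.0, -2.5])
(22, 0.2, 10) [ 0.5273 -0.0455  0.2629] ([-9.81, -19.77, -17.71], [-10.0, 0.2, -2.5])
(22, 0.168, 10) [ 0.5273 -0.0455  0.2309] ([-9.81, -19.77, -14.51], [-10.0, 0.2, -2.5])
```

{"api": "jog_arm", "payload": {"motion": [{"jaw": 0, "linear": [0, 0, -0.5], "turn": [0, 0, 0]}, {"jaw": 0, "linear": [0, 0, -1.5], "turn": [0, 0, 0]}, {"jaw": 0, "linear": [0, 0, -3.5], "turn": [0, 0, 0]}, {"jaw": 0, "linear": [0, 0, -6], "turn": [0, 0, 0]}, {"jaw": 0, "linear": [0, 0, -9], "turn": [0, 0, 0]}, {"jaw": 0, "linear": [0, 0, -12], "turn": [0, 0, 0]}, {"jaw": 0, "linear": [0, 0, -14.5], "turn": [0, 0, 0]}, {"jaw": 0, "linear": [0, 0, -16.5], "turn": [0, 0, 0]}, {"jaw": 0, "linear": [0, 0, -17.7], "turn": [0, 0, 0]}, {"jaw": 0, "linear": [0, 0, -18.4], "turn": [0, 0, 0]}]}}

```text
time_s: 5.22
tool_pos: [0.5875, -0.2585, 0.2701]
ee_rot: [0.0, 0.996, -0.092, 0.0]
contact_force: [0.1, -0.2, -6.4]
opening: 0.01
```

{"api": "jog_arm", "payload": {"motion": [{"jaw": 0, "linear": [-0.4, -0.7, -0.5], "turn": [0, 0, 0]}, {"jaw": 0, "linear": [-1.1, -2.2, -1], "turn": [0, 0, -0.5]}, {"jaw": 0, "linear": [-2.3, -4.4, -1.5], "turn": [0, 0, -1]}, {"jaw": 0, "linear": [-3.7, -7.2, -2], "turn": [0, 0, -1.5]}, {"jaw": 0, "linear": [-5.2, -10, -2], "turn": [0, 0, -2]}, {"jaw": 0, "linear": [-6.7, -12.8, -2], "turn": [0, 0, -2.5]}, {"jaw": 0, "linear": [-8, -15.4, -2], "turn": [0, 0, -2.5]}, {"jaw": 0, "linear": [-9.1, -17.4, -2], "turn": [0, 0, -2.5]}, {"jaw": 0, "linear": [-9.6, -18.5, -2], "turn": [0, 0, -2.5]}, {"jaw": 0, "linear": [-9.8, -18.8, -2], "turn": [0, 0, -2.5]}]}}

```text
time_s: 6.48
tool_pos: [0.5255, -0.0548, 0.2899]
ee_rot: [0.0, 0.998, -0.07, 0.0]
contact_force: [0.0, 0.3, -5.6]
opening: 0.0093
```

```bash
python3 - <<'E'
from h import *
s=env.read_state();R0=rot(s["ee_rot"]);p0=s["tool_pos"];print(s["joint_pos"].round(2),p0)
e=p0+R0.apply(E_T);print(e)
for a in((22,.2,10),(22,.168,10)):
    Rt,p=tool(edge(*a[:2]),a[2]); print(a,p.round(4),row(p0,R0,p,Rt))
C={c:camera_info(c) for c in("scene","side")}; t=[]
for c in C:
    im=capture(c)[:,:,::-1].copy()
    for d in finder.mark_of(c,"sorter")[:1]+finder.mark_of(c,"scoop_grip")[:1]: print(c,np.round(d["location"],3))
    for q in V: cv2.polylines(im,[cv2.convexHull(np.round(proj(C[c],place(*O,YAW,q))).astype(np.int32))],True,(0,255,0),1)
    u,v=proj(C[c],[.54,.0,.17])[0].astype(int); u=np.clip(u,110,530)
    t.append(cv2.resize(im[max(v-150,0):v+150,u-110:u+110],(400,545)))
cv2.imwrite("pics/over.png",np.hstack(t))
E
```

```text
[-0.32  0.18  1.46 -0.    1.5   1.39] [ 0.52548705 -0.05482626  0.28988213]
[ 0.53272786 -0.00335233  0.2351638 ]
(22, 0.2, 10) [ 0.5273 -0.0455  0.2629] ([0.04, -0.95, 2.7], [-10.0, -0.0, 0.0])
(22, 0.168, 10) [ 0.5273 -0.0455  0.2309] ([0.04, -0.95, 5.9], [-10.0, -0.0, 0.0])
scene [ 0.534 -0.026 -0.002]
scene [ 0.526 -0.054  0.306]
side [ 0.53  -0.028  0.002]
side [ 0.523 -0.058  0.306]
```

View pics/over.png

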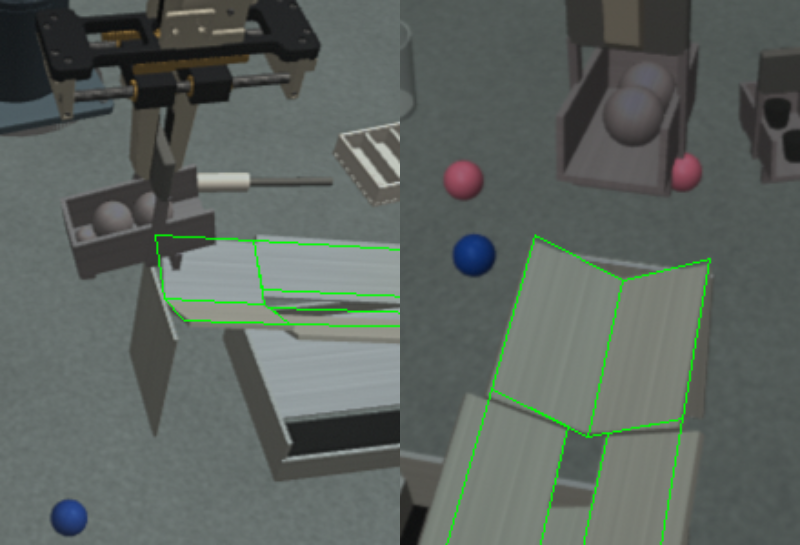

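The overlay matches the V head (tile corners (535,237), (623,280), (710,260)), and the balls are still in the scoop. I also see feet under the scoop about 28 mm behind the lip. I'll therefore pour with the lip at x≈12 so the feet stay behind the head panel.

```bash
python3 - <<'E'
from h import *
s=env.read_state();R0=rot(s["ee_rot"]);p0=s["tool_pos"]
for a in((12,.2,5),(12,.2,10),(12,.17,10)):
    Rt,p=tool(edge(*a[:2]),a[2]); print(a,row(p0,R0,p,Rt))
R0,p0=tool(edge(12,.17),10)
for ti in range(10,52,2):
    Rt,p=tool(edge(12,.17),ti); print(ti,row(p0,R0,p,Rt))
E
```

```text
(12, 0.2, 5) ([-0.01, 0.44, 3.04], [-5.0, 0.0, -0.1])
(12, 0.2, 10) ([-0.01, -0.09, 2.65], [-10.0, 0.0, -0.1])
(12, 0.17, 10) ([-0.01, -0.09, 5.65], [-10.0, 0.0, -0.1])
10 ([0.0, 0.0, 0.0], [0.0, 0.0, 0.0])
12 ([0.0, -0.19, -0.18], [-2.0, -0.0, 0.0])
14 ([-0.0, -0.39, -0.35], [-4.0, 0.0, 0.0])
16 ([-0.0, -0.6, -0.51], [-6.0, 0.0, 0.0])
18 ([-0.0, -0.81, -0.67], [-8.0, 0.0, -0.0])
20 ([-0.0, -1.03, -0.82], [-10.0, -0.0, 0.0])
22 ([0.0, -1.25, -0.96], [-12.0, -0.0, 0.0])
24 ([-0.0, -1.48, -1.1], [-14.0, 0.0, 0.0])
26 ([-0.0, -1.71, -1.22], [-16.0, -0.0, 0.0])
28 ([0.0, -1.94, -1.34], [-18.0, 0.0, 0.0])
30 ([-0.0, -2.18, -1.45], [-20.0, 0.0, 0.0])
32 ([-0.0, -2.43, -1.55], [-22.0, 0.0, 0.0])
34 ([0.0, -2.67, -1.64], [-24.0, -0.0, 0.0])
36 ([-0.0, -2.92, -1.73], [-26.0, 0.0, 0.0])
38 ([-0.0, -3.18, -1.8], [-28.0, -0.0, 0.0])
40 ([0.0, -3.43, -1.87], [-30.0, 0.0, 0.0])
42 ([0.0, -3.69, -1.92], [-32.0, -0.0, 0.0])
44 ([-0.0, -3.95, -1.97], [-34.0, 0.0, 0.0])
46 ([0.0, -4.21, -2.01], [-36.0, 0.0, 0.0])
48 ([0.0, -4.47, -2.04], [-38.0, 0.0, 0.0])
50 ([0.0, -4.73, -2.06], [-40.0, 0.0, 0.0])
```

{"api": "jog_arm", "payload": {"motion": [{"jaw": 0, "linear": [0, 0.2, 0.6], "turn": [-1, 0, 0]}, {"jaw": 0, "linear": [0, 0.4, 1.6], "turn": [-3, 0, 0]}, {"jaw": 0, "linear": [0, 0.4, 3], "turn": [-5, 0, 0]}, {"jaw": 0, "linear": [0, 0.2, 2.9], "turn": [-7, 0, 0]}, {"jaw": 0, "linear": [0, 0, 2.7], "turn": [-9, 0, 0]}, {"jaw": 0, "linear": [0, -0.1, 3.2], "turn": [-10, 0, 0]}, {"jaw": 0, "linear": [0, -0.1, 4.2], "turn": [-10, 0, 0]}, {"jaw": 0, "linear": [0, -0.1, 5.2], "turn": [-10, 0, 0]}, {"jaw": 0, "linear": [0, -0.1, 5.6], "turn": [-10, 0, 0]}, {"jaw": 0, "linear": [0, -0.1, 5.6], "turn": [-10, 0, 0]}]}}

```text
time_s: 8.02
tool_pos: [0.5255, -0.0548, 0.2331]
ee_rot: [0.087, 0.994, -0.07, -0.007]
contact_force: [1.1, 0.3, -7.1]
opening: 0.0098
```

{"api": "jog_arm", "payload": {"motion": [{"jaw": 0, "linear": [0, -0.1, -0.1], "turn": [-1, 0, 0]}, {"jaw": 0, "linear": [0, -0.19, -0.18], "turn": [-2, 0, 0]}, {"jaw": 0, "linear": [0, -0.29, -0.27], "turn": [-3, 0, 0]}, {"jaw": 0, "linear": [0, -0.39, -0.35], "turn": [-4, 0, 0]}, {"jaw": 0, "linear": [0, -0.5, -0.43], "turn": [-5, 0, 0]}, {"jaw": 0, "linear": [0, -0.6, -0.51], "turn": [-6, 0, 0]}, {"jaw": 0, "linear": [0, -0.7, -0.59], "turn": [-7, 0, 0]}, {"jaw": 0, "linear": [0, -0.81, -0.67], "turn": [-8, 0, 0]}, {"jaw": 0, "linear": [0, -0.92, -0.75], "turn": [-9, 0, 0]}, {"jaw": 0, "linear": [0, -1.03, -0.82], "turn": [-10, 0, 0]}]}}

```text
time_s: 9.28
tool_pos: [0.5275, -0.043, 0.2402]
ee_rot: [0.174, 0.982, -0.069, -0.012]
contact_force: [-1.1, -0.1, -4.4]
opening: 0.0098
```

```bash
python3 - <<'E'
from h import *
s=env.read_state();R0=rot(s["ee_rot"]);p0=s["tool_pos"];print(s["joint_pos"].round(2),p0+R0.apply(E_T),s["contact_force"])
t=[]
for c in("scene","side"):
    C=camera_info(c);im=capture(c)[:,:,::-1].copy()
    for q in("ball_big_a_center","ball_small_center"):
        for d in finder.mark_of(c,q)[:3]: print(c,q,round(d["p"],2),np.round(d["location"],3))
    u,v=proj(C,[.54,.05,.15])[0].astype(int); u=np.clip(u,150,490)
    t.append(cv2.resize(im[max(v-150,0):v+150,u-150:u+150],(400,400)))
cv2.imwrite("pics/p1.png",np.hstack(t))
E
```

```text
[-0.05  0.26  1.53 -0.36  1.39  1.73] [ 0.5317395  -0.01326295  0.17095963] [-1.11797656 -0.09224638 -4.36756754]
scene ball_small_center 0.38 [ 0.52  -0.076  0.186]
side ball_small_center 0.6 [0.528 0.012 0.166]
```

View pics/p1.png

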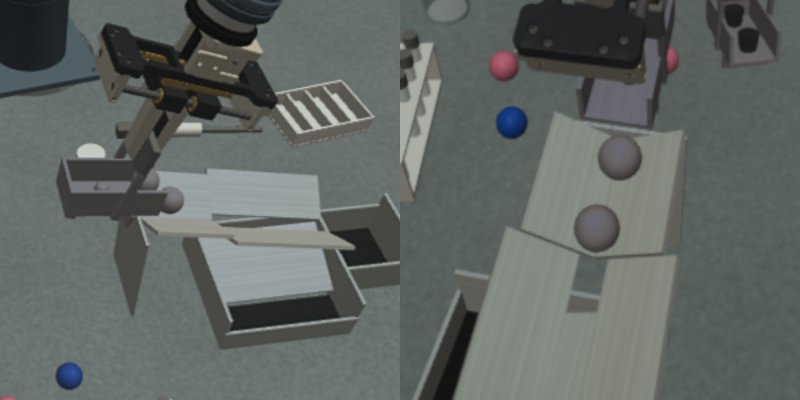

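At about 20° tilt both big balls are leaving, on the V head at side tile (597,228) and (618,158). The small one is still in the scoop at scene tile (102,187). I'll keep tilting.

{"api": "jog_arm", "payload": {"motion": [{"jaw": 0, "linear": [0, -0.1, -0.1], "turn": [-1, 0, 0]}, {"jaw": 0, "linear": [0, -0.19, -0.18], "turn": [-2, 0, 0]}, {"jaw": 0, "linear": [0, -0.29, -0.27], "turn": [-3, 0, 0]}, {"jaw": 0, "linear": [0, -0.39, -0.35], "turn": [-4, 0, 0]}, {"jaw": 0, "linear": [0, -0.5, -0.43], "turn": [-5, 0, 0]}, {"jaw": 0, "linear": [0, -0.6, -0.51], "turn": [-6, 0, 0]}, {"jaw": 0, "linear": [0, -0.7, -0.59], "turn": [-7, 0, 0]}, {"jaw": 0, "linear": [0, -0.81, -0.67], "turn": [-8, 0, 0]}, {"jaw": 0, "linear": [0, -0.92, -0.75], "turn": [-9, 0, 0]}, {"jaw": 0, "linear": [0, -1.03, -0.82], "turn": [-10, 0, 0]}]}}

```text
time_s: 10.82
tool_pos: [0.5291, -0.0306, 0.2441]
ee_rot: [0.259, 0.963, -0.068, -0.018]
contact_force: [0.8, -1.0, -2.3]
opening: 0.0097
```

{"api": "jog_arm", "payload": {"motion": [{"jaw": 0, "linear": [0, -0.19, -0.18], "turn": [-2, 0, 0]}, {"jaw": 0, "linear": [0, -0.39, -0.35], "turn": [-4, 0, 0]}, {"jaw": 0, "linear": [0, -0.6, -0.51], "turn": [-6, 0, 0]}, {"jaw": 0, "linear": [0, -0.81, -0.67], "turn": [-8, 0, 0]}, {"jaw": 0, "linear": [0, -1.03, -0.82], "turn": [-10, 0, 0]}, {"jaw": 0, "linear": [0, -1.25, -0.96], "turn": [-12, 0, 0]}, {"jaw": 0, "linear": [0, -1.48, -1.1], "turn": [-14, 0, 0]}, {"jaw": 0, "linear": [0, -1.48, -1.1], "turn": [-14, 0, 0]}, {"jaw": 0, "linear": [0, -1.48, -1.1], "turn": [-14, 0, 0]}]}}

```text
time_s: 11.95
tool_pos: [0.5317, -0.0125, 0.2463]
ee_rot: [0.374, 0.925, -0.065, -0.026]
contact_force: [0.2, -0.2, -2.3]
opening: 0.01
```

```bash
python3 - <<'E'
from h import *
s=env.read_state();R0=rot(s["ee_rot"]);p0=s["tool_pos"];print(s["joint_pos"].round(2),p0+R0.apply(E_T),s["contact_force"])
t=[]
for c in("scene","side"):
    C=camera_info(c);im=capture(c)[:,:,::-1].copy()
    for q in("ball_big_a_center","ball_small_center"):
        for d in finder.mark_of(c,q)[:3]: print(c,q,round(d["p"],2),np.round(d["location"],3))
    u,v=proj(C,[.55,.1,.12])[0].astype(int); u=np.clip(u,150,490);v=np.clip(v,150,330)
    t.append(cv2.resize(im[v-150:v+150,u-150:u+150],(400,400)))
cv2.imwrite("pics/p2.png",np.hstack(t))
E
```

```text
[ 0.22  0.43  1.47 -0.71  1.56  2.06] [ 0.53165358 -0.01312216  0.17080346] [ 0.19805184 -0.17953828 -2.29261022]
scene ball_big_a_center 0.65 [0.577 0.291 0.022]
scene ball_small_center 0.57 [0.665 0.156 0.012]
```

View pics/p2.png

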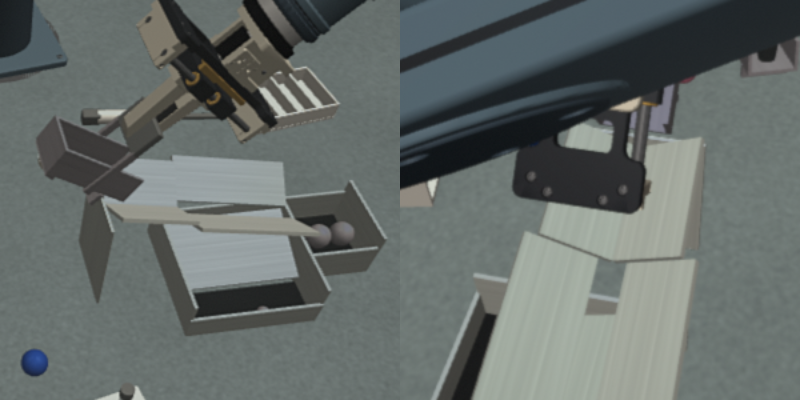

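Both big balls are in the tray (scene tile (320,237) and (342,235); found at (0.577,0.291,0.022)). The small one is in the pocket (tile (263,309); found at (0.665,0.156,0.012)), and the scoop is empty. Now I'll return it to its old place.

```bash
python3 - <<'E'
from h import *
s=env.read_state();R0=rot(s["ee_rot"]);p0=s["tool_pos"]
for a in((12,.21,44),(12,.24,33),(12,.24,22),(12,.24,11),(12,.24,0)):
    Rt,p=tool(edge(*a[:2]),a[2]); print(a,row(p0,R0,p,Rt))
R0,p0=tool(edge(12,.24),0);print(p0)
Rt,_=tool([0,0,0],0,79.45)
for z in(.291,.0862): print(z,row(p0,R0,np.array([.5875,-.2577,z]),Rt))
E
```

```text
(12, 0.21, 44) ([0.02, 2.75, -2.75], [-0.0, 0.0, -0.1])
(12, 0.24, 33) ([0.03, 5.79, -3.82], [11.0, 0.0, -0.1])
(12, 0.24, 22) ([0.03, 6.51, -2.57], [22.0, 0.0, -0.1])
(12, 0.24, 11) ([0.03, 6.98, -1.2], [33.0, 0.0, -0.1])
(12, 0.24, 0) ([0.03, 7.18, 0.23], [44.0, -0.0, -0.1])
[ 0.52443308 -0.06561072  0.2947    ]
0.291 ([8.92, 18.14, 0.37], [0.0, -0.0, 2.5])
0.0862 ([8.92, 18.14, 20.85], [0.0, -0.0, 2.5])
```

{"api": "jog_arm", "payload": {"motion": [{"jaw": 0, "linear": [0, 1.2, -1.2], "turn": [0, 0, 0]}, {"jaw": 0, "linear": [0, 2.75, -2.75], "turn": [0, 0, 0]}, {"jaw": 0, "linear": [0, 4.3, -3.3], "turn": [5, 0, 0]}, {"jaw": 0, "linear": [0, 5.8, -3.8], "turn": [11, 0, 0]}, {"jaw": 0, "linear": [0, 6.2, -3.2], "turn": [17, 0, 0]}, {"jaw": 0, "linear": [0, 6.6, -2.3], "turn": [24, 0, 0]}, {"jaw": 0, "linear": [0, 6.9, -1.4], "turn": [32, 0, 0]}, {"jaw": 0, "linear": [0, 7.1, -0.5], "turn": [39, 0, 0]}, {"jaw": 0, "linear": [0, 7.2, 0.2], "turn": [44, 0, 0]}, {"jaw": 0, "linear": [0, 7.2, 0.2], "turn": [44, 0, 0]}]}}

```text
time_s: 13.5
tool_pos: [0.5237, -0.0676, 0.2962]
ee_rot: [0.001, 0.997, -0.072, 0.0]
contact_force: [-0.6, 0.4, -2.7]
opening: 0.0098
```

```bash
python3 - <<'E'
from h import *
s=env.read_state();R0=rot(s["ee_rot"]);p0=s["tool_pos"];print(p0,R0.as_matrix().round(3),s["opening"])
Rt,_=tool([0,0,0],0,79.45)
for z in(.291,.0862): print(z,row(p0,R0,np.array([.5875,-.2577,z]),Rt))
E
```

```text
[ 0.52365589 -0.067597    0.29621057] [[ 0.99  -0.143  0.001]
 [-0.143 -0.99  -0.002]
 [ 0.001  0.002 -1.   ]] 0.009786005545023709
0.291 ([9.03, 17.9, 0.57], [0.1, -0.1, 2.3])
0.0862 ([9.02, 17.86, 21.05], [0.1, -0.1, 2.3])
```

{"api": "jog_arm", "payload": {"motion": [{"jaw": 0, "linear": [1, 2, 0], "turn": [0, 0, 0]}, {"jaw": 0, "linear": [3, 6, 0], "turn": [0, 0, 1]}, {"jaw": 0, "linear": [5, 10, 0.5], "turn": [0, 0, 1.5]}, {"jaw": 0, "linear": [7, 14, 0.5], "turn": [0.1, -0.1, 2.3]}, {"jaw": 0, "linear": [8.5, 16.9, 0.5], "turn": [0.1, -0.1, 2.3]}, {"jaw": 0, "linear": [9, 17.9, 1.5], "turn": [0.1, -0.1, 2.3]}, {"jaw": 0, "linear": [9, 17.9, 5], "turn": [0.1, -0.1, 2.3]}, {"jaw": 0, "linear": [9, 17.9, 9], "turn": [0.1, -0.1, 2.3]}, {"jaw": 0, "linear": [9, 17.9, 12], "turn": [0.1, -0.1, 2.3]}, {"jaw": 0, "linear": [9, 17.9, 14], "turn": [0.1, -0.1, 2.3]}]}}

```text
time_s: 14.75
tool_pos: [0.5876, -0.2533, 0.1526]
ee_rot: [-0.001, 0.996, -0.089, -0.002]
contact_force: [0.4, 0.6, -2.3]
opening: 0.0099
```

```bash
python3 - <<'E'
from h import *
s=env.read_state();R0=rot(s["ee_rot"]);p0=s["tool_pos"];print(p0,s["opening"])
Rt,_=tool([0,0,0],0,79.45)
print(row(p0,R0,np.array([.5875,-.2577,.0862]),Rt))
ci=camera_info("side");im=capture("side")[:,:,::-1]
u,v=proj(ci,[.587,-.258,.09])[0].astype(int)
cv2.imwrite("pics/d1.png",cv2.resize(im[v-90:v+90,u-120:u+120],(640,480)))
E
```

```text
[ 0.58762196 -0.25326504  0.15256935] 0.009898332375959041
([0.1, 0.45, 6.64], [-0.1, 0.3, 0.4])
```

View pics/d1.png

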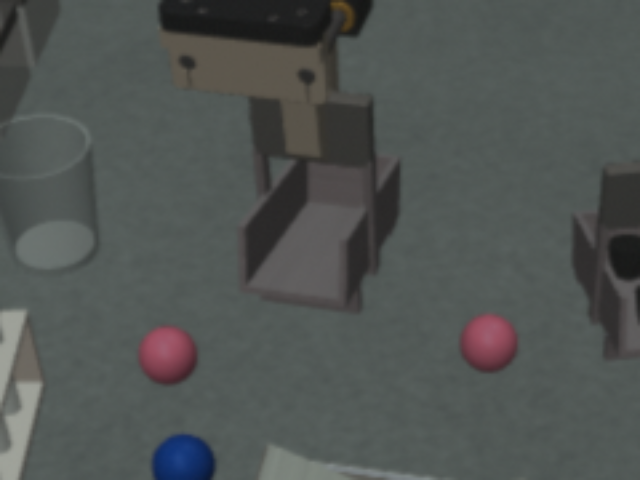

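The scoop (crop (310,230)) is empty and upright, and its old spot between the pink balls is free. I'll lower it gently.

{"api": "jog_arm", "payload": {"motion": [{"jaw": 0, "linear": [0.1, 0.4, 2], "turn": [0, 0.2, 0.3]}, {"jaw": 0, "linear": [0.1, 0.4, 4], "turn": [0, 0.2, 0.3]}, {"jaw": 0, "linear": [0.1, 0.4, 5.5], "turn": [0, 0.2, 0.3]}, {"jaw": 0, "linear": [0.1, 0.4, 6.1], "turn": [0, 0.2, 0.3]}, {"jaw": 0, "linear": [0.1, 0.4, 6.4], "turn": [0, 0.2, 0.3]}, {"jaw": 0, "linear": [0.1, 0.4, 6.6], "turn": [0, 0.2, 0.3]}, {"jaw": 0, "linear": [0.1, 0.4, 6.65], "turn": [0, 0.2, 0.3]}, {"jaw": 0, "linear": [0.1, 0.4, 6.65], "turn": [0, 0.2, 0.3]}]}}

```text
time_s: 15.8
tool_pos: [0.5886, -0.2592, 0.0887]
ee_rot: [-0.001, 0.996, -0.093, 0.001]
contact_force: [0.3, 0.7, -2.5]
opening: 0.01
```

{"api": "jog_arm", "payload": {"motion": [{"jaw": 0, "linear": [0, 0, 0.1], "turn": [0, 0, 0]}, {"jaw": 0, "linear": [0, 0, 0.2], "turn": [0, 0, 0]}, {"jaw": 0, "linear": [0, 0, 0.3], "turn": [0, 0, 0]}, {"jaw": 0, "linear": [0, 0, 0.3], "turn": [0, 0, 0]}, {"jaw": 0, "linear": [0, 0, 0.3], "turn": [0, 0, 0]}]}}

```text
time_s: 16.42
tool_pos: [0.5886, -0.259, 0.0855]
ee_rot: [-0.001, 0.996, -0.093, 0.001]
contact_force: [-0.3, 0.3, -0.4]
opening: 0.0097
```

{"api": "jog_arm", "payload": {"motion": [{"jaw": 1.6, "linear": [0, 0, 0], "turn": [0, 0, 0]}, {"jaw": 3, "linear": [0, 0, 0], "turn": [0, 0, 0]}, {"jaw": 5, "linear": [0, 0, 0], "turn": [0, 0, 0]}, {"jaw": 6, "linear": [0, 0, 0], "turn": [0, 0, 0]}, {"jaw": 6, "linear": [0, 0, 0], "turn": [0, 0, 0]}, {"jaw": 6, "linear": [0, 0, 0], "turn": [0, 0, 0]}, {"jaw": 6, "linear": [0, 0, 0], "turn": [0, 0, 0]}]}}

```text
time_s: 17.3
tool_pos: [0.5885, -0.259, 0.0853]
ee_rot: [-0.001, 0.996, -0.093, 0.001]
contact_force: [-1.7, -0.5, 0.1]
opening: 0.0596
```

{"api": "jog_arm", "payload": {"motion": [{"jaw": 6, "linear": [0, 0, -1], "turn": [0, 0, 0]}, {"jaw": 6, "linear": [0, 0, -3], "turn": [0, 0, 0]}, {"jaw": 6, "linear": [0, 0, -6], "turn": [0, 0, 0]}, {"jaw": 6, "linear": [0, 0, -10], "turn": [0, 0, 0]}, {"jaw": 6, "linear": [0, 0, -14], "turn": [0, 0, 0]}, {"jaw": 6, "linear": [0, 0, -17], "turn": [0, 0, 0]}, {"jaw": 6, "linear": [0, 0, -18], "turn": [0, 0, 0]}, {"jaw": 6, "linear": [0, 0, -18], "turn": [0, 0, 0]}]}}

```text
time_s: 18.3
tool_pos: [0.5882, -0.2593, 0.2657]
ee_rot: [-0.001, 0.996, -0.093, 0.001]
contact_force: [-0.8, -0.1, 0.1]
opening: 0.0602
```

```bash
python3 - <<'E'
from h import *
s=env.read_state();print(s["time_s"],s["tool_pos"],s["contact_force"],s["opening"])
t=[]
for c in("scene","side"):
    im=capture(c)[:,:,::-1]
    for q in("scoop_grip","ball_big_a_center","ball_small_center"):
        for d in finder.mark_of(c,q)[:3]: print(c,q,round(d["p"],2),np.round(d["location"],3))
    t.append(im)
cv2.imwrite("pics/end.png",np.hstack([cv2.resize(t[0][80:380,180:640],(460,300)),cv2.resize(t[1][80:380,180:520],(340,300))]))
E
```

```text
18.3 [ 0.58821091 -0.25930601  0.26565675] [-0.82774088 -0.11896775  0.09297262] 0.060167937375566
scene scoop_grip 0.59 [ 0.588 -0.26   0.102]
scene ball_big_a_center 0.63 [0.577 0.289 0.021]
scene ball_small_center 0.53 [0.667 0.159 0.011]
side scoop_grip 0.82 [ 0.582 -0.261  0.102]
```

View pics/end.png

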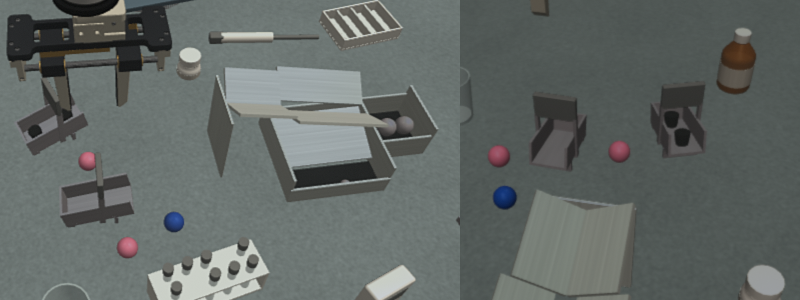

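The empty scoop stands upright at (97,195), with both big balls in the tray at (388,127) and (405,126) and the small one in the pocket at (346,183). The gripper is clear and the look-alikes have not moved.

```bash
python3 -c "
from bench import finish_job; print(finish_job())"
```

```text
the job is handed in; nothing more can be done
None
```

The job is done and handed in after about 18 s on the robot's clock. I tipped the balls slowly (to about 44°) from the scoop onto the head of the sorter. I then stood the empty scoop back in its old spot, let go and raised the gripper clear.

Last checks:
- **Big balls:** the picture shows both in the tray. The network reported only one, at about (0.577, 0.289, 0.021).
- **Small ball:** it is in the side pocket, at about (0.667, 0.159, 0.011). Only its top shows in the picture.
- **Scoop:** it stands upright and empty. The two cameras put its handle point at (0.588, -0.260, 0.102) and (0.582, -0.261, 0.102), 6 mm apart in x, which is a little more than the stated 4 mm accuracy.
- **Robot:** the contact force was under 1 N, so the arm was touching nothing. The twin scoop and the pink and blue balls were left where they were.

The last pictures showed no failure. The side camera's network did not report the balls in its last picture, so their final positions rest on the scene camera.

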